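# Clip the lamp supply onto the sloping rail

### The arm

A 6-joint arm with a two-finger parallel gripper is mounted at the origin on the work surface. World frame = base frame: x ahead of the robot, y to its left, z up, the work surface at z = 0. Lengths are in m, angles in rad, forces in N, time in s.
With the tool pointing down it reaches from about 0.35 to 0.925 m from the base axis. Payload 6.4 kg.
Tool frame: the origin (TCP) lies midway between the tips of the shut fingers; the grasp point (between the pads) lies 19 mm behind it (hold_point_z is the distance from the TCP to the grasp point, in m); z points along the fingers, x is the direction in which the jaws open and shut, and the axes are right-handed (so a half turn about z gives the same grasp; the last joint's range is limited). The gripper opens to 85 mm and grips with 20 to 120 N. Pads are 22 mm wide; open, the fingers measure 114 mm over their backs; the gripper's body (76 mm by 85 mm) begins 54 mm behind the grasp point. The pads swing forward as they close: fully open they stand 13 mm farther back than shut.
Start: joints at [-1.445, 0.245, 1.558, -0, 1.339, -0.174], TCP at [0.192, -0.621, 0.231] pointing down, gripper open.
Joint ranges: [-3.13, 3.13], [-1.02, 2.26], [0.13, 2.54], [-0.95, 4.09], [0.21, 2.88], [-2.74, 2.74]. Speed limits (rad/s): [2.57, 2.57, 3.14, 3.14, 3.14, 3.14].

### API

Orientations are given as a unit quaternion [x, y, z, w].
In Python, from rig import * gives the robot as it stands.
- The arm moves only by the tool arm_command, never from a script. Its argument "steps" is a list of rows, each an object with "slide": the shift along the tool's x, y, z in cm, a list of three; "twist": the turn about the tool's z in degrees. A call has 1 to 20 rows; each row shifts and turns the commanded pose from where the row before left it, along the tool's axes as they then stand; what a row does not reach is not made up. A row lasts 1/12 s, in which the tool goes at most 41.7 mm and 7.16 degrees, less where a joint would pass 70% of its speed; a pose out of reach is approached as far as the arm can. A call is refused whole if a number of a shift passes 4.17 or a number of a turn 7.16, either way. A call with a gripper value outside its range is refused whole. "grip" is the opening, from 0 (shut) to 1 (fully open), set as the call begins (left out, the last holds). The fingers move at their own pace and stop on an object; the grip force is fixed at half the most. Time passes only in rows, so rows that do not move let the fingers close. It gives the time, the measured TCP pose, the force and the opening at its end, in the units of the state.
- read_state(): the state, without advancing time (a new reading comes with each control period).
- read_camera(name): name is "scene" or "top"; returns (picture, depth): 420x560x3 uint8, red, green, blue; 420x560 float32, m along the optical axis (not along the pixel's ray), 0 where there is no reading.
- calibration(name): a dict with "fx", "fy", "cx", "cy" (pixels), "xyz" and "orientation" of the camera in the world. Camera axes: x right, y down, z forward; pixel columns grow to the right and rows downward; lengths in m; the calibration is good to about 2 mm. A picture is of the moment at which its call begins. calibration takes no time and is no camera call.
- hand_in(): hands the job in, once; it reports no verdict.
Trained networks look in the newest picture that a camera, given by its name, has taken for a name from the list of things; names that differ only in an ending like _2 or _b are one class to them, and where a whole thing is asked for, a point or a joint stands for the part that bears it (a point fixed in the world has none). Each returns a list of dicts, best first, with "confidence" (0 to 1); they miss things now and then, are a little off and sometimes report something else, mostly with a low value. They report only what shows in the picture. A call takes as long as a camera call. They do not tell look-alikes from the thing itself.
- search_frame(query, camera): "uv" ([column, row] in pixels, amid what is visible of it).
The state is a dict: "time_s": time; "joint_positions": joint angles; "qd": joint speeds; "effort": joint torques, N m; "tcp_pos": TCP position; "eef_rot": TCP orientation; "contact_force": force on the tool from outside, world axes, zero at the start; "torque": the same for the moment, N m; "opening": finger opening in m.
Only numpy, scipy, OpenCV 4.12 (cv2) and the standard library are available. Lean on these libraries where they do the work, as an engineer would, in place of code of your own. Each camera call takes 0.05 s, during which the arm holds its last target.

### The job

Fit the power module with the round socket on its face to the sloping rail: hook the lip at its top end under the rail's upper hook with the foot still raised, then swing the foot down until the spring catch snaps over it, so that the module lies flush on the rail, and let go. Leave the blank module, the microscope, the glass dish and the specimen tray where they are.

Things in the scene. Friction and masses are not known exactly. Their poses are not given: they have to be found in the camera images.
- supply: module to fit: white plastic case 112 (x) x 50 (y) x 40 (z), 0.19 to 0.34 kg. Origin: centre of its flat back; x to the lip end, z out of the face. On the face a round socket 40 wide, 5 high, at x 22, and a black rocker switch, 5 high, at x -30. Starts on its back on the table, lip end about away from the robot. Grip it by the plain long sides, 50 apart.
- supply_lip (a point): centre of the module's lip, a round bar 7 in diameter and 50 long along y, at module x 70, y 0, z 3.5; axes as the module's. A thin neck (44 wide, z 2 to 5) joins it to the case's end at x 56.
- supply_foot (a point): middle of the outer lower edge of the module's foot, at module x -68, y 0, z 0; axes as the module's. The foot is a tab 30 wide, z 0 to 6, standing out from the case's end at x -56.
- rail: fixed aluminium rail 90 wide on a plywood stand, sloping 32 deg. Origin on its surface, 80 above the table, where the origin of the fitted module belongs (within 3 in x, 8 in y, axes alike). x up the slope, away from the robot; y left along the hook; z out of the surface. Surface from x -102 to 82. The board under it is 130 wide.
- rail_hook (a point): middle of the lower edge of the steel hook's underside, at rail x 65, y 0, z 10; axes as the rail's. A plate, top at z 14, covers a channel to the stop at x 73.5; side cheeks leave 66 clear (y -33 to 33). The lip slides in along +x on the surface and rests with its centre at x 67 to 70. In it the foot can be raised up to 30 deg; above 9 deg it clears the catch.
- catch (a joint): spring catch at the rail's lower end: 0 at rest, to 0.010 m pushed down the slope. Nose 36 wide, tip at rail x -63.5, y 0, underside z 8, ramp on top to z 19; the descending foot pushes it back 5 mm, then it springs over the foot. Spring 2.4 N plus 0.3 N per mm; needs about 4 to 8 N down on the foot. Below it a fixed foot stop at x -71, to z 7.5.
- blank: bystander, 0.2 kg: a module with the same case, lip and foot as the supply but a plain flat face without socket or switch; the two may lie in each other's place. Origin and axes as the supply's.
- scope: bystander: white stereo microscope, base 220 x 150, about 330 high; origin under the base's centre
- dish: bystander: open glass dish, 90 in diameter, 16 high; origin under its centre
- tray: bystander: open wooden tray with stones, 160 x 110, 41 high; origin under its centre
There are look-alikes about, which are no part of the job. Leave any brown or orange look-alike of the supply alone. What is meant by the part that bears rail is not purple, and is the larger of those in its own colour.

How it is judged:
By the outcome, as a careful person would: the job done as asked, in the order asked, and still so for the second after the job is handed in, with the robot touching nothing.
It also fails if it takes over 42 s, if anything falls off the work surface, if the arm or the gripper's body presses on something with over 40 N, if the wrist force passes 120 N, or if a joint passes its speed limit or range.

## Working session

There is one attempt and no reset: what is moved stays moved. The work goes in short steps, Python scripts to look and compute and a tool call to move; the robot and the scene stay as the last step left them, time stands still between calls to the robot, and variables do not carry over. Pictures are saved under pics/ and viewed, and the job is handed in when it is done.

Besides the shell and the picture viewer there is one more tool, called as name(argument=value, ...) on one line, values as JSON. arm_command: Moves the arm, as the interface text tells. Its arguments: {"type":"object","properties":{"steps":{"type":"array","items":{"type":"object","properties":{"slide":{"type":"array","items":{"type":"number"}},"twist":{"type":"number"}}}},"grip":{"type":"number"}},"required":["steps"]}

```bash
ls; mkdir -p pics; cat > h.py <<'E'
from rig import *
import numpy as np, cv2
from scipy.spatial.transform import Rotation as R
def cam(n):
    im,d=read_camera(n); np.save(f'/tmp/{n}_im.npy',im); np.save(f'/tmp/{n}_d.npy',d); return im,d
def load(n): return np.load(f'/tmp/{n}_im.npy'),np.load(f'/tmp/{n}_d.npy')
def cloud(n,d):
    c=calibration(n); v,u=np.mgrid[:d.shape[0],:d.shape[1]]
    P=np.stack([(u-c['cx'])/c['fx']*d,(v-c['cy'])/c['fy']*d,d],-1)
    return P@R.from_quat(c['orientation']).as_matrix().T+np.array(c['xyz'])
def save(im,f): cv2.imwrite('pics/'+f,cv2.cvtColor(im,cv2.COLOR_RGB2BGR))
E
python3 - <<'E'
from h import *
for n in ['top','scene']:
    im,d=cam(n); save(im,n+'0.png'); print(n,calibration(n))
for n in ['top','scene']:
  for q in ['supply','rail','blank']:
    print(n,q,search_frame(q,n))
print(read_state())
E
```

```text
pics
top {'fx': 545.2509153607792, 'fy': 545.2509153607792, 'cx': 282.013848390717, 'cy': 208.21566902154268, 'xyz': array([ 0.31736999, -0.00318322,  1.98086581]), 'orientation': array([-0.70475896,  0.70759747, -0.03738964,  0.03496635])}
scene {'fx': 391.32954611455654, 'fy': 391.32954611455654, 'cx': 284.8518579426976, 'cy': 207.81169911077876, 'xyz': array([0.95962115, 0.45782114, 0.97184063]), 'orientation': array([ 0.35145442,  0.88012479, -0.29748873, -0.11558807])}
top supply [{'uv': [300.7, 199.6], 'confidence': 0.94}, {'uv': [266.9, 154.4], 'confidence': 0.84}, {'uv': [305.6, 252.8], 'confidence': 0.6}]
top rail [{'uv': [220.6, 269.9], 'confidence': 0.73}, {'uv': [150.5, 290.1], 'confidence': 0.67}, {'uv': [222.1, 201.1], 'confidence': 0.56}]
top blank [{'uv': [374.9, 212.1], 'confidence': 0.79}]
scene supply [{'uv': [262.1, 224.4], 'confidence': 0.92}, {'uv': [247.5, 283.3], 'confidence': 0.85}, {'uv': [299.9, 186.8], 'confidence': 0.74}]
scene rail [{'uv': [396.2, 223.2], 'confidence': 0.93}, {'uv': [337.8, 273.8], 'confidence': 0.76}, {'uv': [489.4, 252.4], 'confidence': 0.73}]
scene blank [{'uv': [216.1, 168.8], 'confidence': 0.83}]
{'time_s': 0.4, 'joint_positions': array([-1.44512946e+00,  2.45227363e-01,  1.55797986e+00, -2.88817960e-05,
        1.33871387e+00, -1.74094093e-01]), 'qd': array([ 0.00067498, -0.00125611, -0.00092037,  0.00155919, -0.0003333 ,
       -0.00017384]), 'effort': array([-2.68440081e-04, -4.28908396e+01, -3.25879991e+01, -9.43657142e-05,
        1.93263899e-03, -2.41807982e-06]), 'tcp_pos': array([ 0.19193204, -0.62093442,  0.23111191]), 'eef_rot': array([ 8.04766473e-01, -5.93591524e-01, -1.23450218e-04, -1.09204703e-04]), 'contact_force': array([-0.35515343, -0.67491035,  0.09941502]), 'torque': array([-0.00129497,  0.00499064,  0.05039373]), 'opening': 0.08545083255311274}
```

View pics/top0.png

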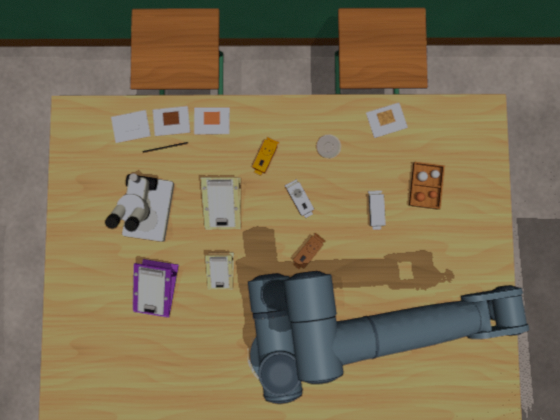

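View pics/scene0.png

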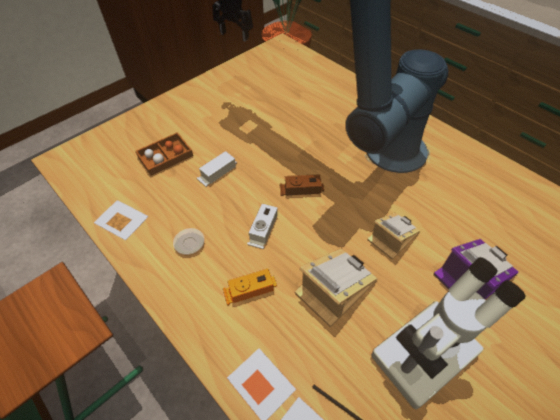

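```bash
python3 - <<'E'
from h import *
im,d=load('top'); save(cv2.resize(im[130:330,110:410],None,fx=2.66,fy=2.66,interpolation=cv2.INTER_CUBIC),'topc.png')
im,d=load('scene'); save(cv2.resize(im[140:340,190:490],None,fx=2.66,fy=2.66,interpolation=cv2.INTER_CUBIC),'scenec.png')
E
```

```text
(no output)
```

View pics/topc.png

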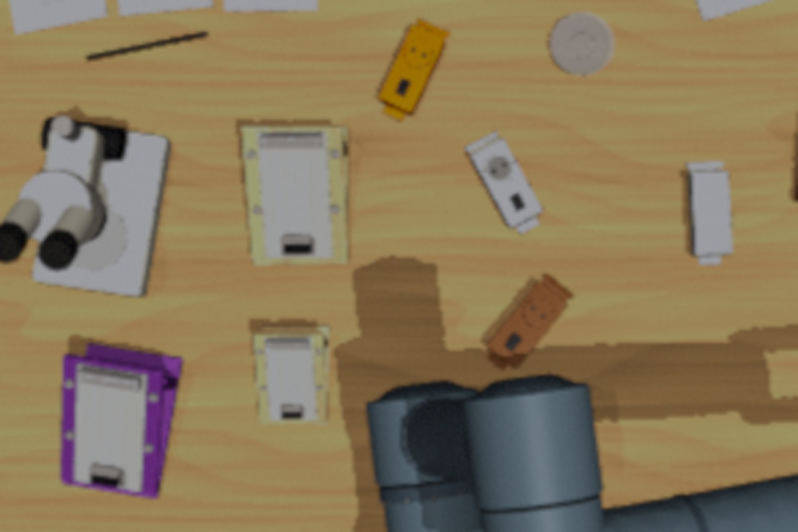

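View pics/scenec.png

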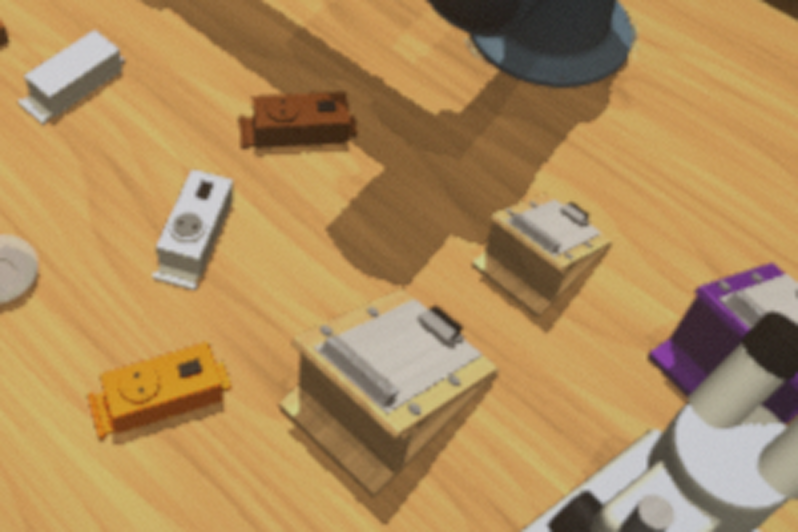

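Supply candidates: white module with round socket and switch at top (300,199) / scene (262,224); blank at top (375,210), orange at (266,154), brown at (307,250). The first is the only white one with a socket. Rail candidates: purple at top (153,290), small plywood at (219,271), large plywood at (221,203) / scene (338,274). The large plywood one fits, because it is not purple and is the larger of its colour. The enlarged crops confirm both choices. Next I measure poses.

```bash
python3 - <<'E'
from h import *
for n,(u0,u1,v0,v1) in {'top':(195,250,170,240),'scene':(290,385,240,325)}.items():
    im,d=load(n); P=cloud(n,d)
    # table check
    print(n,'rail window z range',np.percentile(P[v0:v1,u0:u1,2],[1,50,99]))
    q=P[v0:v1,u0:u1].reshape(-1,3); c=im[v0:v1,u0:u1].reshape(-1,3).astype(int)
    m=(q[:,2]>0.03)&(c.max(1)-c.min(1)<30)&(c.max(1)>100)
    q=q[m]
    for it in range(6):
        A=np.c_[q[:,:2],np.ones(len(q))]; s=np.linalg.lstsq(A,q[:,2],rcond=None)[0]; r=q[:,2]-A@s
        q=q[np.abs(r)<max(2*r.std(),.001)]
    print('plane',s,'n',len(q),'std',r.std(),'slope',np.degrees(np.arctan(np.hypot(*s[:2]))),'yaw',np.degrees(np.arctan2(s[1],s[0])),q.min(0),q.max(0),q.mean(0))
for n,(u0,u1,v0,v1) in {'top':(280,320,175,222),'scene':(240,285,195,255)}.items():
    im,d=load(n); P=cloud(n,d)
    q=P[v0:v1,u0:u1].reshape(-1,3)
    print(n,'table z',np.median(q[np.abs(q[:,2])<.02][:,2]))
    f=q[(q[:,2]>.032)&(q[:,2]<.052)]
    (c,wh,a)=cv2.minAreaRect((f[:,:2]*1000).astype(np.float32)); print('rect',c,wh,a,np.median(f[:,2]),f[:,:2].mean(0),len(f))
E
```

```text
top rail window z range [-0.0116568   0.01498421  0.13478166]
plane [ 0.61837713  0.00089822 -0.25316882] n 951 std 0.004122818709417204 slope 31.731725602226643 yaw 0.08322494707584929 [0.45397644 0.14848194 0.03002576] [0.61320641 0.26727975 0.12919187] [0.53442835 0.2061085  0.077459  ]
scene rail window z range [-0.00442631  0.00235829  0.13303456]
plane [ 0.63470638  0.00181666 -0.26312939] n 956 std 0.0014330760972784322 slope 32.40366304510676 yaw 0.16399190525583188 [0.45993481 0.15017578 0.03060683] [0.60939184 0.26601431 0.12610842] [0.5308517  0.20999719 0.07404354]
top table z 3.711591262900438e-05
rect (551.2608642578125, -76.84510803222656) (113.09671783447266, 50.30568313598633) 28.482192993164062 0.041477530837817134 [ 0.55090607 -0.07688316] 412
scene table z -0.0005359940453945056
rect (552.6860961914062, -74.50759887695312) (113.46438598632812, 50.553924560546875) 28.292055130004883 0.03977174272677686 [ 0.5553163  -0.07196639] 560
```

```bash
python3 - <<'E'
from h import *
im,d=load('scene'); a=cv2.resize(im[235:330,285:390],None,fx=7,fy=6,interpolation=cv2.INTER_CUBIC); save(a,'railc.png')
im,d=load('scene'); a=cv2.resize(im[190:255,225:300],None,fx=8,fy=8,interpolation=cv2.INTER_CUBIC); save(a,'supc.png')
E
```

```text
(no output)
```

View pics/railc.png

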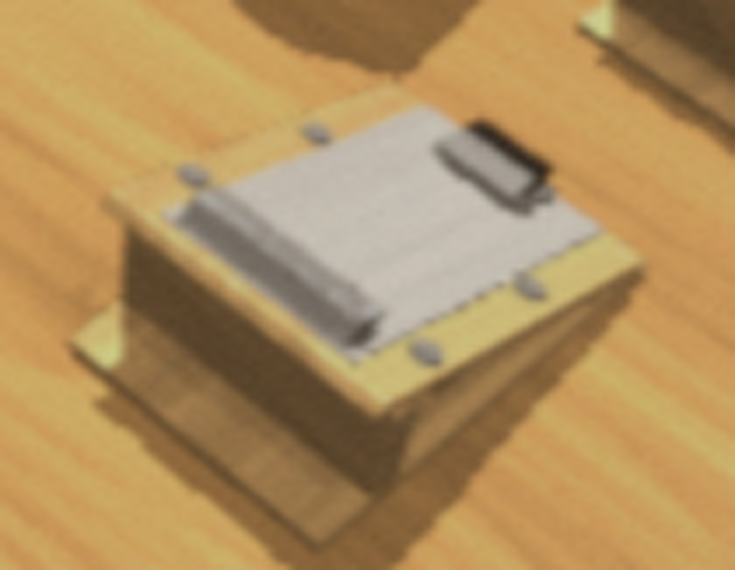

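View pics/supc.png

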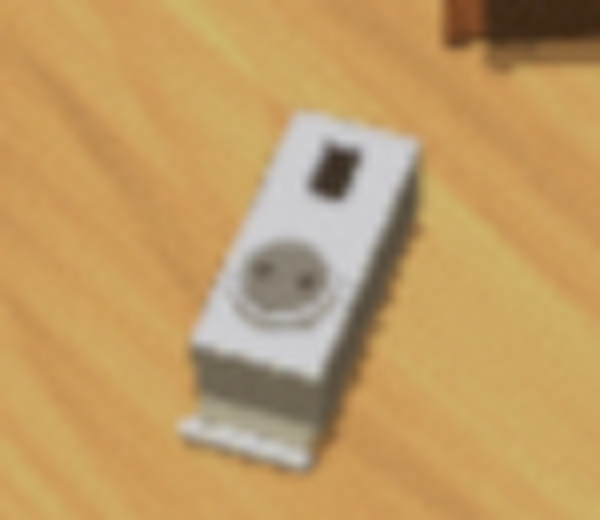

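The crops show the socket and switch with the lip end at top left in the top view, and the large plywood rail with its hook on the far (uphill) side and the black catch near the robot. Now the rail's origin and yaw.

```bash
python3 - <<'E'
from h import *
th=np.radians(32)
for n,(u0,u1,v0,v1) in {'top':(195,250,170,240),'scene':(290,385,240,325)}.items():
    im,d=load(n); P=cloud(n,d)
    q=P[v0:v1,u0:u1].reshape(-1,3); c=im[v0:v1,u0:u1].reshape(-1,3).astype(int)
    # plane coords assuming yaw 0
    ex=np.array([np.cos(th),0,np.sin(th)]); ez=np.array([-np.sin(th),0,np.cos(th)])
    X=q@ex; Y=q[:,1]; Z=q@ez
    sel=(q[:,2]>.02)
    h=np.histogram(Z[sel],bins=np.arange(-.30,-.10,.002)); k=h[0].argmax(); zs=np.median(Z[sel&(abs(Z-h[1][k])<.006)])
    grey=(c.max(1)-c.min(1)<30)&(c.max(1)>90)
    on=sel&(abs(Z-zs)<.005)
    r=cv2.minAreaRect((np.c_[X,Y][on]*1000).astype(np.float32)); print(n,'zs',zs,'board rect',r, on.sum())
    g=on&grey; 
    # slices: left/right edge of grey as function of X ; robust
    ys=[]
    for x in np.arange(X[g].min()+.03,X[g].max()-.04,.008):
        s=g&(abs(X-x)<.004); yy=Y[s]; yy=yy[abs(yy-np.median(yy))<.05]; ys.append((x,np.percentile(yy,2),np.percentile(yy,98),))
    ys=np.array(ys); print('grey edges mean',ys[:,1].mean(),ys[:,2].mean(),'yaw',np.degrees(np.polyfit(ys[:,0],ys[:,1:].mean(1),1)[0]))
    # board edges
    yb=[]
    for x in np.arange(X[on].min()+.02,X[on].max()-.02,.008):
        s=on&(abs(X-x)<.004); yb.append((x,Y[s].min(),Y[s].max()))
    yb=np.array(yb);print('board edges',np.median(yb[:,1]),np.median(yb[:,2]),'yaw',np.degrees(np.polyfit(yb[:,0],yb[:,1:].mean(1),1)[0]))
    print('grey X range',np.percentile(X[g],[.5,99.5]))
    hk=sel&grey&(Z-zs>.009)&(Z-zs<.018)&(X>X[g].mean()+.03)
    print('hook',hk.sum(),np.percentile(X[hk],[2,98]),np.percentile(Y[hk],[2,98]),np.median(Z[hk]-zs))
    if hk.sum()>10: print(cv2.minAreaRect((np.c_[X,Y][hk]*1000).astype(np.float32)))
    ct=sel&(Z-zs>.012)&(Z-zs<.025)&(X<X[g].mean()-.03)
    print('catch',ct.sum(),np.percentile(X[ct],[2,98]),np.percentile(Y[ct],[2,98]))
    # origin: 0.08 on plane: z=.08 
    # plane: q@ez=zs -> x = (0.08 cos - zs)/sin
    xo=(0.08*np.cos(th)-zs)/np.sin(th); print('origin x from plane',xo,'X of origin',xo*np.cos(th)+.08*np.sin(th))
E
```

```text
top zs -0.21819304623002173 board rect ((490.46185302734375, 203.66989135742188), (202.56744384765625, 129.8609161376953), 0.6392346024513245) 1212
grey edges mean 0.16255728084188448 0.24788996049238016 yaw 0.43536772127892587
board edges 0.14079925826753115 0.2664097827205774 yaw 0.1272621957334025
grey X range [0.39888296 0.58396132]
hook 85 [0.53865315 0.5836669 ] [0.16652343 0.24371755] 0.012716401190675852
((559.2283325195312, 205.01031494140625), (49.33259582519531, 85.43008422851562), 0.9318190217018127)
catch 55 [0.41240798 0.43735247] [0.18792289 0.22462713]
origin x from plane 0.539774477412955 X of origin 0.5001482590625427
scene zs -0.21935240180800403 board rect ((492.17742919921875, 206.38409423828125), (197.05661010742188, 130.6998291015625), 0.041344378143548965) 1830
grey edges mean 0.16704908185360615 0.24918313683967988 yaw -0.7864367377733515
board edges 0.14234391029386206 0.27056974013185103 yaw 0.2433884674572166
grey X range [0.40402911 0.58266049]
hook 181 [0.56477829 0.58315129] [0.17130236 0.24476975] 0.014171584763837952
((573.6015014648438, 207.32107543945312), (76.0097427368164, 20.457223892211914), 89.01805877685547)
catch 98 [0.41326406 0.43701701] [0.18817873 0.22327517]
origin x from plane 0.5419622740382766 X of origin 0.502003615825424
```

arm_command(steps=[{"slide": [-2.17, -2.59, 0]}, {"slide": [-2.17, -2.59, 0]}, {"slide": [-2.17, -2.59, 0]}, {"slide": [-2.17, -2.59, 0]}, {"slide": [-2.17, -2.59, 0]}, {"slide": [-2.17, -2.59, 0]}, {"slide": [-2.17, -2.59, 0]}, {"slide": [-2.17, -2.59, 0]}, {"slide": [-2.17, -2.59, 0]}, {"slide": [-2.17, -2.59, 0]}, {"slide": [-2.17, -2.59, 0]}, {"slide": [-2.17, -2.59, 0]}, {"slide": [-2.17, -2.59, 0]}, {"slide": [-2.17, -2.59, 0]}, {"slide": [-2.17, -2.59, 0]}, {"slide": [-2.17, -2.59, 0]}, {"slide": [-2.17, -2.59, 0]}, {"slide": [-2.17, -2.59, 0]}, {"slide": [-2.17, -2.59, 0]}], grip=1)

```text
validation failed for argument at $.st...
```

arm_command(steps=[{"twist": -5.6}, {"twist": -5.6}, {}])

```text
validation failed for argument at $.st...
```

```bash
cat >> h.py <<'E'
def go(tx,ty,tz):
    s=read_state(); M=R.from_quat(s['eef_rot']).as_matrix(); p=s['tcp_pos']
    print('t',s['time_s'],'tcp',p.round(4),'ang',np.degrees(np.arctan2(M[1,0],M[0,0])).round(2),'tilt',M[:,2].round(3),'F',s['contact_force'].round(2),'T',s['torque'].round(2),'op',round(s['opening'],4))
    print('tool delta cm',(M.T@(np.array([tx,ty,tz])-p)*100).round(2))
E
python3 -c "
from h import *
go(.5414,-.0814,.006)"
```

```text
t 0.4 tcp [ 0.1919 -0.6209  0.2311] ang -72.82 tilt [-0.  0. -1.] F [-0.36 -0.67  0.1 ] T [-0.    0.    0.05] op 0.0855
tool delta cm [-41.22 -49.32  22.53]
```

arm_command(steps=[{"slide": [-2.17, -2.59, 0.0], "twist": 0.0}, {"slide": [-2.17, -2.59, 0.0], "twist": 0.0}, {"slide": [-2.17, -2.59, 0.0], "twist": 0.0}, {"slide": [-2.17, -2.59, 0.0], "twist": 0.0}, {"slide": [-2.17, -2.59, 0.0], "twist": 0.0}, {"slide": [-2.17, -2.59, 0.0], "twist": 0.0}, {"slide": [-2.17, -2.59, 0.0], "twist": 0.0}, {"slide": [-2.17, -2.59, 0.0], "twist": 0.0}, {"slide": [-2.17, -2.59, 0.0], "twist": 0.0}, {"slide": [-2.17, -2.59, 0.0], "twist": 0.0}, {"slide": [-2.17, -2.59, 0.0], "twist": 0.0}, {"slide": [-2.17, -2.59, 0.0], "twist": 0.0}, {"slide": [-2.17, -2.59, 0.0], "twist": 0.0}, {"slide": [-2.17, -2.59, 0.0], "twist": 0.0}, {"slide": [-2.17, -2.59, 0.0], "twist": 0.0}, {"slide": [-2.17, -2.59, 0.0], "twist": 0.0}, {"slide": [-2.17, -2.59, 0.0], "twist": -5.6}, {"slide": [0.0, 0.0, 0.0], "twist": -5.6}, {"slide": [0.0, 0.0, 0.0], "twist": 0.0}], grip=1)

```text
time_s: 1.98
tcp_pos: [0.5043, -0.137, 0.2313]
eef_rot: [0.86, -0.51, 0.0, 0.0]
contact_force: [0.5, 0.2, -0.4]
opening: 0.0851
```

```bash
python3 -c "
from h import *
go(.5414,-.0814,.006)"
```

```text
t 1.9833 tcp [ 0.5043 -0.137   0.2313] ang -61.34 tilt [ 0. -0. -1.] F [ 0.51  0.24 -0.38] T [-0.04 -0.02 -0.02] op 0.0851
tool delta cm [-3.1  -5.92 22.53]
```

arm_command(steps=[{"slide": [-1.55, -2.96, 0.0], "twist": 0.0}, {"slide": [-1.55, -2.96, 0.0], "twist": -0.2}, {"slide": [0.0, 0.0, 2.5], "twist": 0.0}, {"slide": [0.0, 0.0, 3.0], "twist": 0.0}, {"slide": [0.0, 0.0, 3.0], "twist": 0.0}, {"slide": [0.0, 0.0, 3.0], "twist": 0.0}, {"slide": [0.0, 0.0, 3.0], "twist": 0.0}, {"slide": [0.0, 0.0, 2.0], "twist": 0.0}, {"slide": [0.0, 0.0, 0.0], "twist": 0.0}], grip=1)

```text
time_s: 2.73
tcp_pos: [0.5372, -0.0827, 0.0615]
eef_rot: [0.859, -0.512, -0.005, 0.001]
contact_force: [-0.6, -0.2, -0.1]
opening: 0.085
```

```bash
python3 -c "
from h import *
go(.5414,-.0814,.006)
im,d=cam('scene'); save(im[120:300,180:420].repeat(3,0).repeat(3,1),'s1.png')"
```

```text
t 2.7333 tcp [ 0.5372 -0.0827  0.0615] ang -61.64 tilt [-0.009  0.003 -1.   ] F [-0.63 -0.16 -0.06] T [0.01 0.04 0.03] op 0.085
tool delta cm [ 0.12 -0.47  5.55]
```

View pics/s1.png

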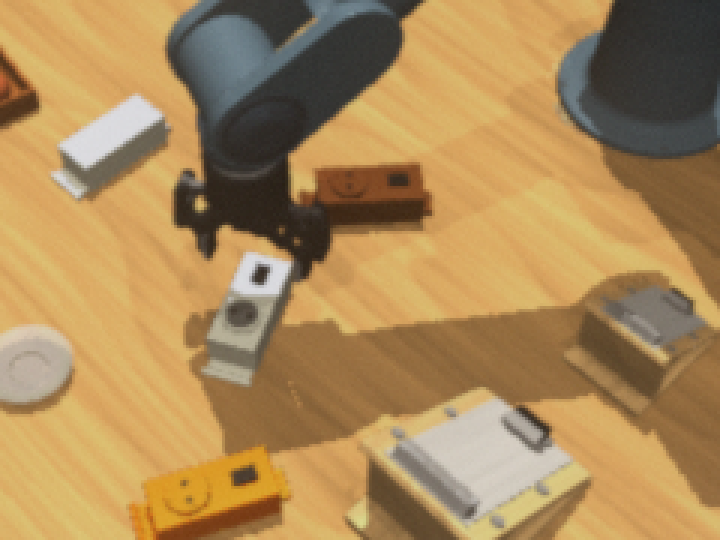

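The open gripper straddles the foot half of the socketed module (around (255,275) in the crop), and the brown look-alike is clear of the fingers.

```bash
python3 -c "
from h import *
go(.5414,-.0814,.006)"
```

```text
t 2.7833 tcp [ 0.539  -0.0833  0.0642] ang -61.61 tilt [-0.005  0.002 -1.   ] F [-0.06 -0.57  1.66] T [ 0.    0.06 -0.03] op 0.0854
tool delta cm [-0.03 -0.32  5.81]
```

arm_command(steps=[{"slide": [0.0, -0.3, 1.0], "twist": 0.0}, {"slide": [0.0, 0.0, 1.5], "twist": 0.0}, {"slide": [0.0, 0.0, 1.5], "twist": 0.0}, {"slide": [0.0, 0.0, 1.0], "twist": 0.0}, {"slide": [0.0, 0.0, 0.0], "twist": 0.0}, {"slide": [0.0, 0.0, 0.0], "twist": 0.0}])

```text
time_s: 3.28
tcp_pos: [0.5442, -0.082, 0.0169]
eef_rot: [0.86, -0.511, 0.0, -0.0]
contact_force: [-0.2, 0.1, -0.2]
opening: 0.0856
```

```bash
python3 -c "
from h import *
go(.5414,-.0814,.006)"
```

```text
t 3.2833 tcp [ 0.5442 -0.082   0.0169] ang -61.45 tilt [ 0.001 -0.    -1.   ] F [-0.21  0.15 -0.22] T [ 0.03 -0.01  0.  ] op 0.0856
tool delta cm [-0.18  0.22  1.09]
```

arm_command(steps=[{"slide": [-0.2, 0.4, 0.6], "twist": 0.0}, {"slide": [0.0, 0.0, 0.4], "twist": 0.0}, {"slide": [0.0, 0.0, 0.0], "twist": 0.0}, {"slide": [0.0, 0.0, 0.0], "twist": 0.0}])

```text
time_s: 3.62
tcp_pos: [0.5391, -0.0818, 0.0063]
eef_rot: [0.86, -0.511, -0.0, 0.0]
contact_force: [0.3, -0.4, -0.7]
opening: 0.0851
```

arm_command(steps=[{"slide": [0.0, 0.0, 0.0], "twist": 0.0}, {"slide": [0.0, 0.0, 0.0], "twist": 0.0}, {"slide": [0.0, 0.0, 0.0], "twist": 0.0}, {"slide": [0.0, 0.0, 0.0], "twist": 0.0}, {"slide": [0.0, 0.0, 0.0], "twist": 0.0}, {"slide": [0.0, 0.0, 0.0], "twist": 0.0}, {"slide": [0.0, 0.0, 0.0], "twist": 0.0}, {"slide": [0.0, 0.0, 0.0], "twist": 0.0}], grip=0)

```text
time_s: 4.28
tcp_pos: [0.5398, -0.0821, 0.0069]
eef_rot: [0.86, -0.511, 0.001, -0.0]
contact_force: [0.5, -0.2, 6.0]
opening: 0.049
```

```bash
python3 -c "
from h import *
go(.5414,-.0814,.006)"
```

```text
t 4.2833 tcp [ 0.5398 -0.0821  0.0069] ang -61.42 tilt [ 0.001 -0.    -1.   ] F [ 0.52 -0.16  6.02] T [-0.03  0.13 -0.02] op 0.049
tool delta cm [ 0.02 -0.18  0.09]
```

arm_command(steps=[{"slide": [0.0, 0.0, -1.5], "twist": 0.0}, {"slide": [0.0, 0.0, -3.0], "twist": 0.0}, {"slide": [0.0, 0.0, -3.0], "twist": 0.0}, {"slide": [0.0, 0.0, -3.0], "twist": 0.0}, {"slide": [0.0, 0.0, -3.0], "twist": 0.0}, {"slide": [0.0, 0.0, -3.0], "twist": 0.0}, {"slide": [0.0, 0.0, -2.5], "twist": 7.1}, {"slide": [0.0, 0.0, 0.0], "twist": 7.1}, {"slide": [0.0, 0.0, 0.0], "twist": 7.1}, {"slide": [0.0, 0.0, 0.0], "twist": 7.1}, {"slide": [0.0, 0.0, 0.0], "twist": 0.0}, {"slide": [0.0, 0.0, 0.0], "twist": 0.0}], grip=0)

```text
time_s: 5.28
tcp_pos: [0.5383, -0.0815, 0.1949]
eef_rot: [0.709, -0.705, -0.001, 0.001]
contact_force: [0.3, -0.9, -2.8]
opening: 0.0494
```

```bash
python3 -c "
from h import *
go(.489,.206,.18)
im,d=cam('scene'); save(im[60:300,160:440].repeat(2,0).repeat(2,1),'s2.png')"
```

```text
t 5.2833 tcp [ 0.5383 -0.0815  0.1949] ang -89.64 tilt [-0.002  0.001 -1.   ] F [ 0.26 -0.88 -2.78] T [0.02 0.06 0.  ] op 0.0494
tool delta cm [-28.78   4.75   1.53]
```

View pics/s2.png

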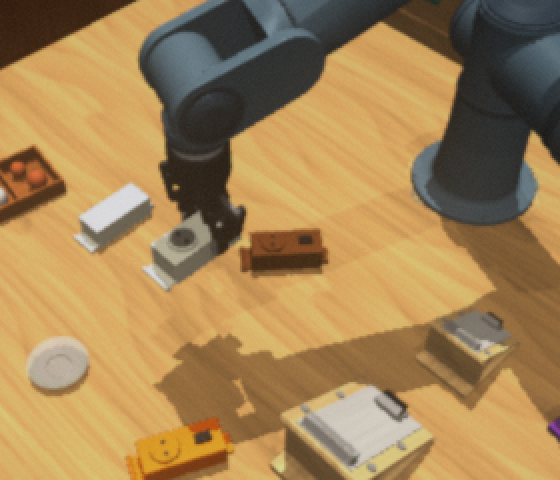

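The module is held level, with the lip end pointing away from the robot. I move it over the rail.

arm_command(steps=[{"slide": [-1.4, 0.24, 0.0], "twist": 0.0}, {"slide": [-2.88, 0.48, 0.0], "twist": 0.0}, {"slide": [-2.88, 0.48, 0.0], "twist": 0.0}, {"slide": [-2.88, 0.48, 0.0], "twist": 0.0}, {"slide": [-2.88, 0.48, 0.0], "twist": 0.0}, {"slide": [-2.88, 0.48, 0.0], "twist": 0.0}, {"slide": [-2.88, 0.48, 0.0], "twist": 0.0}, {"slide": [-2.88, 0.48, 0.0], "twist": 0.0}, {"slide": [-2.88, 0.48, 0.0], "twist": 0.0}, {"slide": [-2.88, 0.48, 0.0], "twist": 0.0}, {"slide": [-1.46, 0.24, 0.0], "twist": 0.0}, {"slide": [0.0, 0.0, 0.0], "twist": 0.0}, {"slide": [0.0, 0.0, 0.0], "twist": 0.0}, {"slide": [0.0, 0.0, 0.0], "twist": 0.0}])

```text
time_s: 6.5
tcp_pos: [0.49, 0.2056, 0.196]
eef_rot: [0.709, -0.706, -0.0, 0.0]
contact_force: [0.3, -0.4, -3.1]
opening: 0.0492
```

```bash
python3 -c "
from h import *
go(.489,.206,.107)
im,d=cam('scene'); save(im[100:350,230:450].repeat(3,0)[:600].repeat(3,1),'s3.png')"
```

```text
t 6.5 tcp [0.49   0.2056 0.196 ] ang -89.77 tilt [-0. -0. -1.] F [ 0.26 -0.39 -3.14] T [-0.02  0.03  0.03] op 0.0492
tool delta cm [-0.04  0.1   8.9 ]
```

View pics/s3.png

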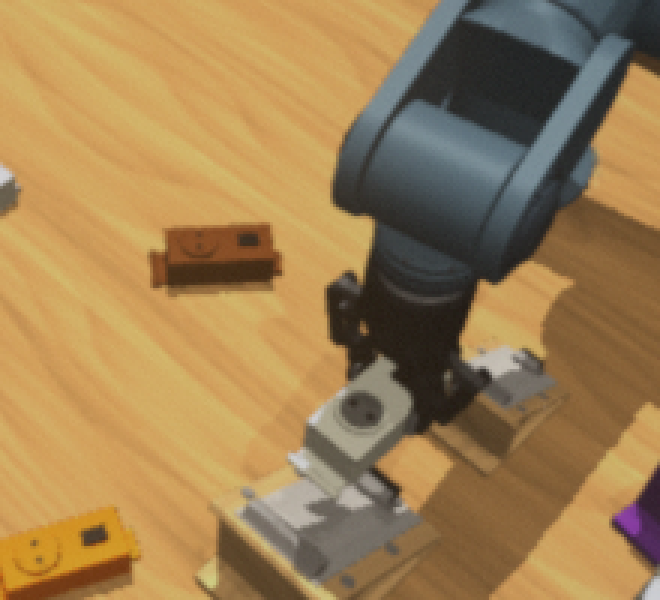

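```bash
cat >> h.py <<'E'
O=np.array([.541,.206,.080]); th=np.radians(32); EX=np.array([np.cos(th),0,np.sin(th)]); EZ=np.array([-np.sin(th),0,np.cos(th)])
def face(d=None):
    if d is None: im,d=cam('scene')
    P=cloud('scene',d).reshape(-1,3); p=read_state()['tcp_pos']
    q=P[(P[:,0]>p[0]+.008)&(P[:,0]<p[0]+.12)&(abs(P[:,1]-p[1])<.024)]
    q=q[np.abs(q[:,2]-p[2])<.09]
    # ransac plane for the face with normal within xz
    best=None;rng=np.random.default_rng(0)
    for _ in range(400):
        a,b=q[rng.integers(len(q),size=2)]
        if abs(a[0]-b[0])<.02: continue
        s=(b[2]-a[2])/(b[0]-a[0])
        if not -.3<s<.8: continue
        r=(q[:,2]-a[2]-s*(q[:,0]-a[0]))/np.hypot(1,s); k=(abs(r)<.0015).sum()
        if best is None or k>best[0]: best=(k,abs(r)<.002)
    f=q[best[1]]; s=np.polyfit(f[:,0],f[:,2],1)
    ang=np.arctan(s[0]); mx=np.array([np.cos(ang),0,np.sin(ang)]); mz=np.array([-np.sin(ang),0,np.cos(ang)])
    xi=f@mx; end=np.percentile(xi,99); zf=np.median(f@mz)
    print('n',len(f),'pitch',np.degrees(ang).round(2),'rel',32-np.degrees(ang).round(2),'face y',np.percentile(f[:,1],[1,99]).round(4))
    return q,f,ang,mx,mz,end,zf
def rep():
    q,f,ang,mx,mz,end,zf=face()
    # module origin assuming end of face is x=.056,z=.040
    y=np.percentile(f[:,1],[1,99]).mean()
    o=mx*(end-.056)+mz*(zf-.040); o[1]=y
    lip=o+mx*.070+mz*.0035; foot=o-mx*.068
    X=lambda v:(((v-O)@EX*1000).round(1),((v-O)[1]*1000).round(1),((v-O)@EZ*1000).round(1))
    print('origin',o.round(4),'rail coords mm: lip',X(lip),'foot',X(foot))
    w=q-o; a=w@mx; b=w@mz; m=(a>.06)&(a<.08)&(b>-.004)&(b<.012); print('lip pts',m.sum(),np.percentile(a[m],[2,98]).round(4) if m.sum() else '', np.percentile(b[m],95).round(4) if m.sum() else '')
    p=read_state()['tcp_pos']-o; print('tcp in module x,z',(p@mx).round(4),(p@mz).round(4))
E
python3 -c "
from h import *
rep()"
```

```text
n 255 pitch -0.17 rel 32.17 face y [0.1815 0.2288]
origin [0.5048 0.2051 0.1884] rail coords mm: lip (np.float64(87.8), np.float64(-0.9), np.float64(76.8)) foot (np.float64(-30.8), np.float64(-0.9), np.float64(147.3))
lip pts 109 [0.0604 0.0733] 0.0083
tcp in module x,z -0.0144 0.0077
```

arm_command(steps=[{"slide": [0.0, 0.0, 1.5], "twist": 0.0}, {"slide": [0.0, 0.0, 2.5], "twist": 0.0}, {"slide": [0.0, 0.0, 2.5], "twist": 0.0}, {"slide": [0.0, 0.0, 1.5], "twist": 0.0}, {"slide": [0.0, 0.0, 0.5], "twist": 0.0}, {"slide": [0.0, 0.0, 0.0], "twist": 0.0}, {"slide": [0.0, 0.0, 0.0], "twist": 0.0}])

```text
time_s: 7.18
tcp_pos: [0.4912, 0.2055, 0.1121]
eef_rot: [0.708, -0.706, 0.0, -0.001]
contact_force: [0.7, -0.3, -2.2]
opening: 0.049
```

arm_command(steps=[{"slide": [0.0, 0.0, 0.3], "twist": 0.0}, {"slide": [0.0, 0.0, 0.3], "twist": 0.0}, {"slide": [0.0, 0.0, 0.2], "twist": 0.0}, {"slide": [0.0, 0.0, 0.0], "twist": 0.0}])

```text
time_s: 7.52
tcp_pos: [0.491, 0.2059, 0.1052]
eef_rot: [0.708, -0.706, 0.001, -0.0]
contact_force: [-7.8, -2.6, 7.4]
opening: 0.0495
```

```bash
python3 -c "
from h import *
go(.489,.206,.107)
rep()"
```

```text
t 7.5167 tcp [0.491  0.2059 0.1052] ang -89.83 tilt [ 0.001 -0.    -1.   ] F [-7.79 -2.58  7.4 ] T [-0.36  0.51 -0.21] op 0.0495
tool delta cm [-0.02  0.2  -0.18]
n 258 pitch -10.08 rel 42.08 face y [0.1832 0.2293]
origin [0.5433 0.2063 0.1022] rail coords mm: lip (np.float64(68.0), np.float64(0.3), np.float64(-26.7)) foot (np.float64(-36.8), np.float64(0.3), np.float64(63.2))
lip pts 0  
tcp in module x,z -0.0521 -0.0061
```

```bash
python3 -c "
from h import *
im,d=load('scene'); save(cv2.resize(im[200:310,290:400],None,fx=5.4,fy=5.4,interpolation=cv2.INTER_CUBIC),'s4.png')
q,f,*_=face(d)
for i in np.arange(.49,.62,.008):
  m=abs(q[:,0]-i)<.004; print(round(i,3),m.sum(),np.percentile(q[m,2],[5,50,95]).round(4) if m.sum() else '')
"
```

```text
n 258 pitch -10.08 rel 42.08 face y [0.1832 0.2293]
0.49 0 
0.498 41 [0.0559 0.1389 0.1897]
0.506 91 [0.0587 0.1427 0.1922]
0.514 51 [0.0644 0.1431 0.1465]
0.522 63 [0.0679 0.1441 0.1473]
0.53 60 [0.0732 0.1447 0.1472]
0.538 67 [0.0988 0.1439 0.148 ]
0.546 68 [0.1141 0.1418 0.1466]
0.554 61 [0.1382 0.1415 0.1433]
0.562 173 [0.1058 0.1225 0.1417]
0.57 49 [0.1041 0.1071 0.1097]
0.578 48 [0.1067 0.1091 0.1114]
0.586 13 [0.1252 0.1265 0.1276]
0.594 43 [0.1278 0.1293 0.1318]
0.602 89 [0.0746 0.1311 0.1347]
0.61 230 [0.0184 0.0594 0.1254]
0.618 0
```

View pics/s4.png

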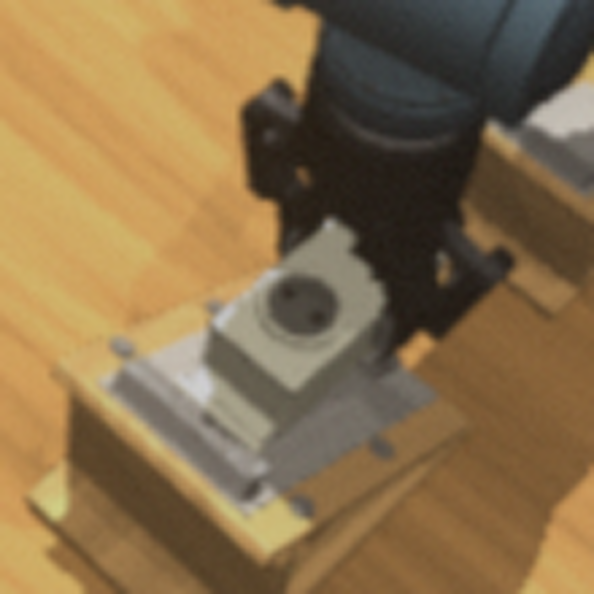

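The lip rests on the rail just below the hook, about 10 N. The fitted pitch was spoilt by background points; direct face heights show the module still level. I keep lowering to pivot it in the pads.

arm_command(steps=[{"slide": [0.0, 0.05, 0.2], "twist": 0.0}, {"slide": [0.0, 0.05, 0.2], "twist": 0.0}, {"slide": [0.0, 0.05, 0.2], "twist": 0.0}, {"slide": [0.0, 0.05, 0.2], "twist": 0.0}, {"slide": [0.0, 0.0, 0.0], "twist": 0.0}])

```text
time_s: 7.98
tcp_pos: [0.4893, 0.2059, 0.0972]
eef_rot: [0.708, -0.706, 0.001, -0.001]
contact_force: [-6.0, -1.4, 4.4]
opening: 0.0493
```

```bash
sed -i 's/q=q\[np.abs(q\[:,2\]-p\[2\])<.09\]/q0=q; q=q[(q[:,2]>p[2]+.027)\&(q[:,2]<p[2]+.07)\&(q[:,0]<p[0]+.08)]/; s/return q,f/return q0,f/; s/if not -.3<s<.8/if not -.1<s<.75/' h.py; python3 -c "
from h import *
go(.489,.206,.107)
rep()"
```

```text
t 7.9833 tcp [0.4893 0.2059 0.0972] ang -89.84 tilt [ 0.003  0.    -1.   ] F [-6.04 -1.38  4.39] T [-0.31  0.19 -0.13] op 0.0493
tool delta cm [-0.01  0.03 -0.98]
n 185 pitch 1.34 rel 30.66 face y [0.1841 0.2295]
origin [0.5019 0.2068 0.0983] rail coords mm: lip (np.float64(38.5), np.float64(0.8), np.float64(3.6)) foot (np.float64(-82.0), np.float64(0.8), np.float64(70.9))
lip pts 117 [0.0603 0.0781] 0.011
tcp in module x,z -0.0125 -0.0007
```

```bash
python3 -c "
from h import *
im,d=load('scene'); save(cv2.resize(im[200:310,290:400],None,fx=5.4,fy=5.4,interpolation=cv2.INTER_CUBIC),'s5.png')
q,f,*_=face(d)
for i in np.arange(.494,.59,.006):
  m=(abs(q[:,0]-i)<.003)
  s=m&(abs(abs(q[:,1]-.206)-.0215)<.003); print(round(i,3),m.sum(),np.percentile(q[m,2],[5,50,95]).round(4) if m.sum() else '', np.sort(q[s,2]).round(4)[-6:])
"
```

```text
n 185 pitch 1.34 rel 30.66 face y [0.1841 0.2295]
0.494 0  []
0.5 140 [0.1258 0.3832 0.3899] [0.3882 0.3887 0.389  0.3898 0.3909 0.3911]
0.506 190 [0.1311 0.1991 0.3873] [0.3859 0.3863 0.3865 0.3876 0.3877 0.3892]
0.512 195 [0.1349 0.3156 0.3844] [0.3836 0.3841 0.3842 0.3845 0.385  0.3864]
0.518 366 [0.1394 0.3015 0.3787] [0.3798 0.3805 0.3805 0.3811 0.3823 0.383 ]
0.524 539 [0.1419 0.3013 0.3723] [0.3751 0.3753 0.3763 0.3781 0.3787 0.3804]
0.53 151 [0.135  0.3471 0.364 ] [0.3644 0.3651 0.3656 0.3668 0.3672 0.3681]
0.536 43 [0.0849 0.1402 0.1446] [0.1359 0.1361 0.1363 0.1367 0.1368 0.3514]
0.542 56 [0.1353 0.1388 0.1435] [0.1366 0.1369 0.1371 0.1386 0.1387 0.1391]
0.548 42 [0.1158 0.1384 0.1411] [0.1385 0.139  0.1393 0.1397 0.14   0.1414]
0.554 63 [0.1304 0.1388 0.1413] [0.1399 0.1402 0.1407 0.1408 0.141  0.142 ]
0.56 140 [0.1049 0.1206 0.1345] [0.1293 0.1312 0.1331 0.1351 0.1352 0.1376]
0.566 43 [0.103  0.1061 0.1079] [0.1058 0.1065 0.1068 0.107  0.1077 0.1079]
0.572 32 [0.1056 0.1077 0.1109] [0.107  0.1073 0.1074 0.1081 0.1084 0.1102]
0.578 38 [0.1065 0.109  0.1121] [0.1071 0.1075 0.1082 0.1083 0.109  0.1123]
0.584 1 [0.1222 0.1222 0.1222] []
```

View pics/s5.png

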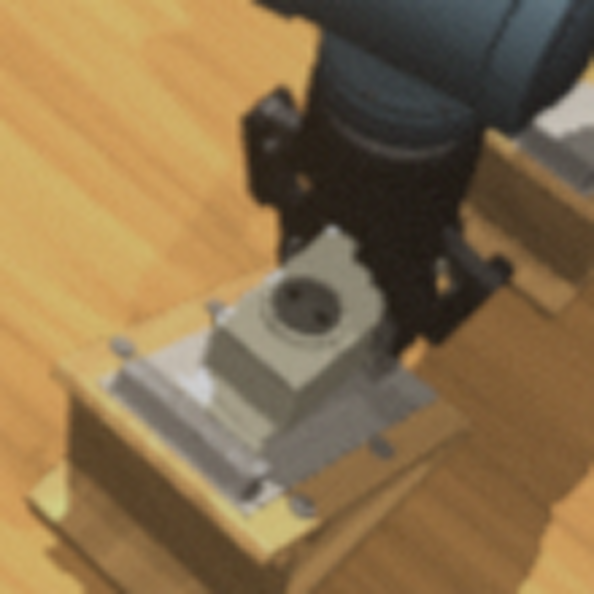

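Now the module is tilted lip-up by about 8° (face sides rise from 0.136 to 0.1405 over 18 mm; the geometry gives a relative angle near 24°), which is inside the 9–30° window. I slide the lip up the slope under the hook.

arm_command(steps=[{"slide": [0.0, -0.42, -0.26], "twist": 0.0}, {"slide": [0.0, -0.42, -0.26], "twist": 0.0}, {"slide": [0.0, -0.42, -0.26], "twist": 0.0}, {"slide": [0.0, -0.42, -0.26], "twist": 0.0}, {"slide": [0.0, 0.0, 0.0], "twist": 0.0}])

```text
time_s: 8.45
tcp_pos: [0.4931, 0.206, 0.1023]
eef_rot: [0.709, -0.705, -0.01, 0.012]
contact_force: [-40.9, -1.8, 15.2]
opening: 0.0492
```

```bash
python3 - <<'E'
s=open('h.py').read()
i=s.index('O=np.array'); 
s=s[:i]+'''
O=np.array([.541,.206,.080]); th=np.radians(32); EX=np.array([np.cos(th),0,np.sin(th)]); EZ=np.array([-np.sin(th),0,np.cos(th)])
from scipy.optimize import least_squares
def est(d=None,ang0=8.):
    """fit module outline (xz) to the scene cloud: plain face strips, end wall; lip reported"""
    if d is None: im,d=cam('scene')
    P=cloud('scene',d).reshape(-1,3); p=read_state()['tcp_pos']
    q=P[(P[:,0]>p[0]+.005)&(P[:,0]<p[0]+.115)&(abs(P[:,1]-p[1])<.024)&(P[:,2]<p[2]+.09)&(P[:,2]>p[2]-.03)]
    def tr(v,w=q):
        a=np.radians(v[2]); dx=w[:,0]-v[0]; dz=w[:,2]-v[1]
        return dx*np.cos(a)+dz*np.sin(a), -dx*np.sin(a)+dz*np.cos(a), w[:,1]-p[1]
    best=None
    for a0 in (ang0-6,ang0,ang0+6,ang0+12):
        a=np.radians(a0); pv=np.array([p[0],p[2]+.022]); o=pv-np.array([np.cos(a)*-.0138-np.sin(a)*.0285,np.sin(a)*-.0138+np.cos(a)*.0285])
        v=np.r_[o,a0]
        def res(u,tol=.006):
            x,z,y=tr(u)
            face=np.where((np.hypot(x-.022,y)<.0205),.045,.040)
            rf=np.where((x>-.005)&(x<.057),z-face,9)
            re=np.where((z>.006)&(z<.041),x-.056,9)
            rl=np.where((x>.058)&(x<.076),np.hypot(x-.070,z-.0035)-.0035,9)
            R_=np.stack([rf,re,rl]); k=np.abs(R_).argmin(0); r=np.take_along_axis(R_,k[None],0)[0]
            return np.clip(r,-tol,tol)
        for tol in (.008,.005,.004):
            sol=least_squares(lambda u:res([u[0]/1e3,u[1]/1e3,u[2]],tol)*1e3,[v[0]*1e3,v[1]*1e3,v[2]],diff_step=1e-4); v=np.array([sol.x[0]/1e3,sol.x[1]/1e3,sol.x[2]])
        if best is None or sol.cost<best[0]: best=(sol.cost,v,(abs(res(v))<.003).sum())
    c,v,n=best; a=np.radians(v[2])
    def pt(x,z): return np.array([v[0]+x*np.cos(a)-z*np.sin(a)-O[0],0,v[1]+x*np.sin(a)+z*np.cos(a)-O[2]])
    rc=lambda w:np.round([w@EX*1e3,w@EZ*1e3],1)
    x,z,y=tr(v); m=(abs(z-.04)<.003)&(x<.05)&(x>0)
    tx,tz,_=tr(v,np.array([[p[0],p[1],p[2]]]))
    print('n',n,'of',len(q),'pitch',v[2].round(1),'rel',(32-v[2]).round(1),'lip',rc(pt(.07,.0035)),'foot',rc(pt(-.068,0)),'y',np.percentile(q[m,1],[2,98]).round(4),'tcp in mod mm',(tx*1e3).round(1),(tz*1e3).round(1))
'''
open('h.py','w').write(s)
E
python3 -c "
from h import *
d=np.load('/tmp/scene_d.npy'); 
go(.489,.206,.107)
est()"
```

```text
t 8.45 tcp [0.4931 0.206  0.1023] ang -89.74 tilt [-0.032 -0.003 -0.999] F [-40.87  -1.8   15.21] T [-0.11  5.56 -0.07] op 0.0492
tool delta cm [ 0.    0.42 -0.46]
n 569 of 924 pitch 7.2 rel 24.8 lip [48.2  4. ] foot [-78.6  58.6] y [0.183  0.2294] tcp in mod mm [-16.8] [7.7]
```

```bash
python3 -c "
from h import *
im,d=load('scene'); save(cv2.resize(im[200:310,290:400],None,fx=5.4,fy=5.4,interpolation=cv2.INTER_CUBIC),'s6.png')
P=cloud('scene',d)
q=P[(abs(P[...,1]-.206)<.02)&(P[...,0]>.55)&(P[...,2]>.09)&(P[...,0]<.63)]-O
X=q@EX*1e3;Z=q@EZ*1e3
for i in np.arange(20,90,3):
  m=abs(X-i)<1.5; print(i,m.sum(),np.percentile(Z[m],[5,50,95]).round(1) if m.sum() else '')
"
```

```text
20 0 
23 0 
26 0 
29 0 
32 1 [9.5 9.5 9.5]
35 12 [ 8.3 11.  15. ]
38 44 [ 7.9 13.4 19. ]
41 48 [ 7.2 22.6 47. ]
44 61 [ 5.8 27.9 47.3]
47 57 [ 6.2 35.9 46. ]
50 41 [ 5.4 39.2 45.5]
53 10 [ 6.8 41.5 44.1]
56 0 
59 0 
62 1 [13.4 13.4 13.4]
65 8 [13.1 14.4 15.4]
68 14 [13.2 14.1 15.7]
71 12 [13.2 13.9 15. ]
74 11 [12.6 13.9 15. ]
77 24 [ 4.  13.2 16.1]
80 75 [-2.   6.1 14.1]
83 33 [-12.4  -0.3  12.2]
86 39 [-10.8  -5.4  -0.9]
89 17 [-8.2 -5.9 -0.5]
```

View pics/s6.png

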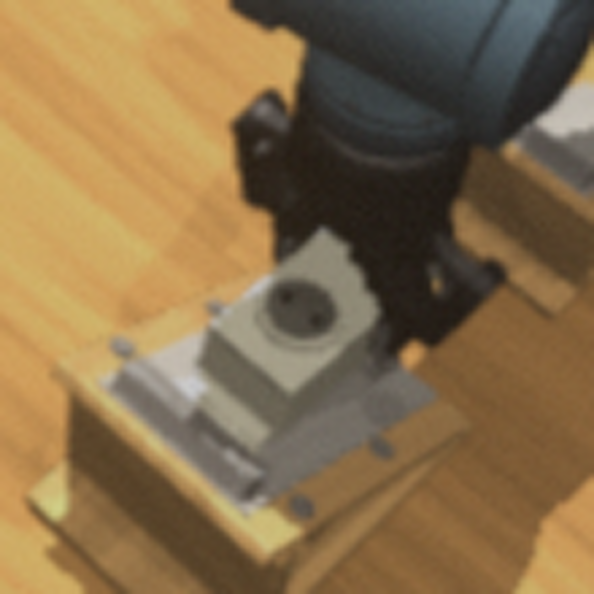

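The slide jammed by friction: about 37 N normal force and 25 N tangential at the lip, with the lip only near rail x 50 and not yet at the hook. I back off, unload the lip, and then slide without pressing.

arm_command(steps=[{"slide": [0.0, 0.2, 0.0], "twist": 0.0}, {"slide": [0.0, 0.2, -0.1], "twist": 0.0}, {"slide": [0.0, 0.0, 0.0], "twist": 0.0}, {"slide": [0.0, 0.0, 0.0], "twist": 0.0}])

```text
time_s: 8.83
tcp_pos: [0.502, 0.206, 0.1076]
eef_rot: [0.708, -0.706, 0.001, -0.001]
contact_force: [-0.1, -0.0, -2.7]
opening: 0.0492
```

```bash
python3 -c "
from h import *
go(.489,.206,.107)
est()"
```

```text
t 8.8333 tcp [0.502  0.206  0.1076] ang -89.82 tilt [ 0.002  0.    -1.   ] F [-0.09 -0.01 -2.68] T [-0.02  0.04  0.01] op 0.0492
tool delta cm [-0.    1.3   0.06]
n 540 of 966 pitch 8.1 rel 23.9 lip [58.8  5.4] foot [-68.8  58.1] y [0.1824 0.2292] tcp in mod mm [-16.2] [7.6]
```

arm_command(steps=[{"slide": [0.0, -0.06, 0.1], "twist": 0.0}, {"slide": [0.0, -0.2, -0.13], "twist": 0.0}, {"slide": [0.0, -0.2, -0.13], "twist": 0.0}, {"slide": [0.0, 0.0, 0.0], "twist": 0.0}, {"slide": [0.0, 0.0, 0.0], "twist": 0.0}])

```text
time_s: 9.3
tcp_pos: [0.5064, 0.2058, 0.1086]
eef_rot: [0.708, -0.706, 0.0, -0.001]
contact_force: [-1.5, -0.4, -1.5]
opening: 0.0493
```

```bash
python3 -c "
from h import *
go(.489,.206,.107)
est()"
```

```text
t 9.3 tcp [0.5064 0.2058 0.1086] ang -89.83 tilt [ 0.001  0.    -1.   ] F [-1.47 -0.4  -1.46] T [0.03 0.07 0.02] op 0.0493
tool delta cm [-0.02  1.74  0.16]
n 533 of 972 pitch 8.2 rel 23.8 lip [63.7  3.9] foot [-64.   56.3] y [0.1824 0.2291] tcp in mod mm [-16.9] [7.5]
```

arm_command(steps=[{"slide": [0.0, -0.2, -0.14], "twist": 0.0}, {"slide": [0.0, -0.2, -0.14], "twist": 0.0}, {"slide": [0.0, 0.0, 0.0], "twist": 0.0}, {"slide": [0.0, 0.0, 0.0], "twist": 0.0}])

```text
time_s: 9.68
tcp_pos: [0.5102, 0.2058, 0.1113]
eef_rot: [0.708, -0.706, 0.0, -0.0]
contact_force: [0.3, -0.9, -3.5]
opening: 0.0492
```

```bash
python3 -c "
from h import *
go(.489,.206,.107)
est()
im,d=load('scene'); save(cv2.resize(im[200:310,290:400],None,fx=5.4,fy=5.4,interpolation=cv2.INTER_CUBIC),'s7.png')"
```

```text
t 9.6833 tcp [0.5102 0.2058 0.1113] ang -89.83 tilt [ 0.001  0.    -1.   ] F [ 0.28 -0.88 -3.54] T [-0.05  0.02 -0.03] op 0.0492
tool delta cm [-0.02  2.12  0.43]
n 534 of 951 pitch 7.3 rel 24.7 lip [67.2  3.7] foot [-59.7  58.2] y [0.1832 0.2291] tcp in mod mm [-16.2] [6.9]
```

View pics/s7.png

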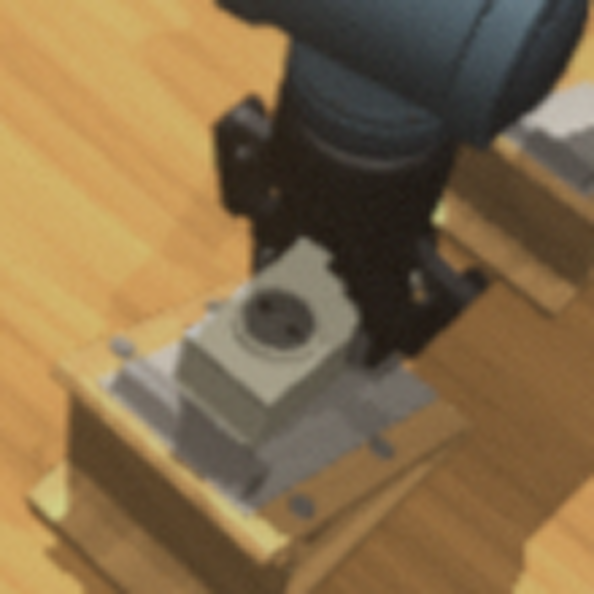

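The hook plate now covers the lip (lip near x 67, z 3.7, force free). Advance slightly, then swing the foot down about the lip.

arm_command(steps=[{"slide": [0.0, -0.12, -0.07], "twist": 0.0}, {"slide": [0.0, 0.0, 0.1], "twist": 0.0}, {"slide": [0.0, 0.0, 0.2], "twist": 0.0}, {"slide": [0.0, 0.0, 0.2], "twist": 0.0}, {"slide": [0.0, 0.0, 0.2], "twist": 0.0}, {"slide": [0.0, 0.0, 0.2], "twist": 0.0}, {"slide": [0.0, 0.0, 0.0], "twist": 0.0}, {"slide": [0.0, 0.0, 0.0], "twist": 0.0}])

```text
time_s: 10.4
tcp_pos: [0.5099, 0.2058, 0.1032]
eef_rot: [0.708, -0.706, -0.001, 0.001]
contact_force: [-9.4, -2.2, 4.7]
opening: 0.049
```

```bash
python3 -c "
from h import *
go(.489,.206,.107)
est(ang0=14)"
```

```text
t 10.4 tcp [0.5099 0.2058 0.1032] ang -89.82 tilt [-0.003 -0.001 -1.   ] F [-9.39 -2.19  4.74] T [-0.22  0.76 -0.11] op 0.049
tool delta cm [-0.03  2.09 -0.38]
n 523 of 947 pitch 12.7 rel 19.3 lip [68.1  3.4] foot [-63.3  45.8] y [0.1824 0.2291] tcp in mod mm [-18.4] [7.2]
```

arm_command(steps=[{"slide": [0.0, 0.0, 0.2], "twist": 0.0}, {"slide": [0.0, 0.0, 0.2], "twist": 0.0}, {"slide": [0.0, 0.0, 0.2], "twist": 0.0}, {"slide": [0.0, 0.0, 0.2], "twist": 0.0}, {"slide": [0.0, 0.0, 0.2], "twist": 0.0}, {"slide": [0.0, 0.0, 0.2], "twist": 0.0}, {"slide": [0.0, 0.0, 0.0], "twist": 0.0}, {"slide": [0.0, 0.0, 0.0], "twist": 0.0}])

```text
time_s: 11.12
tcp_pos: [0.5099, 0.2058, 0.091]
eef_rot: [0.708, -0.706, -0.001, 0.001]
contact_force: [-8.8, -1.0, 4.2]
opening: 0.0493
```

```bash
python3 -c "
from h import *
go(.489,.206,.107)
est(ang0=20)
im,d=load('scene'); save(cv2.resize(im[200:310,290:400],None,fx=5.4,fy=5.4,interpolation=cv2.INTER_CUBIC),'s8.png')"
```

```text
t 11.1167 tcp [0.5099 0.2058 0.091 ] ang -89.83 tilt [-0.002 -0.001 -1.   ] F [-8.76 -1.05  4.23] T [-0.21  0.68 -0.09] op 0.0493
tool delta cm [-0.02  2.09 -1.59]
n 504 of 948 pitch 20.4 rel 11.6 lip [67.7  3.4] foot [-68.2  27.9] y [0.1823 0.2291] tcp in mod mm [-20.9] [7.6]
```

View pics/s8.png

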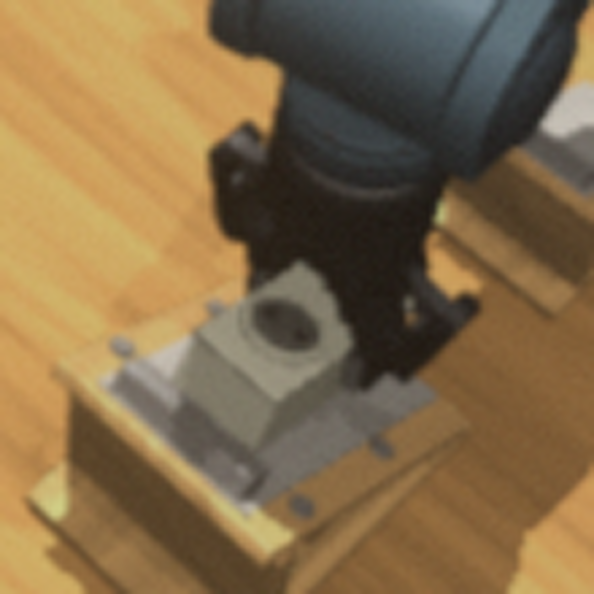

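arm_command(steps=[{"slide": [0.0, -0.03, 0.2], "twist": 0.0}, {"slide": [0.0, -0.03, 0.2], "twist": 0.0}, {"slide": [0.0, -0.03, 0.2], "twist": 0.0}, {"slide": [0.0, -0.03, 0.2], "twist": 0.0}, {"slide": [0.0, -0.03, 0.2], "twist": 0.0}, {"slide": [0.0, -0.03, 0.2], "twist": 0.0}, {"slide": [0.0, 0.0, 0.0], "twist": 0.0}, {"slide": [0.0, 0.0, 0.0], "twist": 0.0}])

```text
time_s: 11.83
tcp_pos: [0.5115, 0.206, 0.08]
eef_rot: [0.708, -0.706, -0.001, 0.001]
contact_force: [-13.8, -2.9, 11.1]
opening: 0.0491
```

```bash
python3 -c "
from h import *
go(.489,.206,.107)
est(ang0=24)"
```

```text
t 11.8333 tcp [0.5115 0.206  0.08  ] ang -89.82 tilt [-0.004 -0.001 -1.   ] F [-13.84  -2.86  11.14] T [-0.31  1.36 -0.24] op 0.0491
tool delta cm [-0.01  2.26 -2.69]
n 464 of 915 pitch 25.4 rel 6.6 lip [66.6  2.1] foot [-70.9  14.5] y [0.1822 0.2291] tcp in mod mm [-22.5] [6.5]
```

arm_command(steps=[{"slide": [0.0, -0.12, 0.1], "twist": 0.0}, {"slide": [0.0, -0.07, 0.2], "twist": 0.0}, {"slide": [0.0, -0.06, 0.2], "twist": 0.0}, {"slide": [0.0, 0.0, 0.0], "twist": 0.0}])

```text
time_s: 12.22
tcp_pos: [0.5139, 0.2064, 0.076]
eef_rot: [0.708, -0.706, -0.001, 0.001]
contact_force: [-13.0, -0.8, 8.5]
opening: 0.0494
```

```bash
python3 -c "
from h import *
go(.489,.206,.107)
est(ang0=26)
im,d=load('scene'); save(cv2.resize(im[200:310,290:400],None,fx=5.4,fy=5.4,interpolation=cv2.INTER_CUBIC),'s9.png')"
```

```text
t 12.2167 tcp [0.5139 0.2064 0.076 ] ang -89.78 tilt [-0.003 -0.    -1.   ] F [-13.    -0.84   8.51] T [-0.14  1.01 -0.08] op 0.0494
tool delta cm [ 0.03  2.5  -3.1 ]
n 432 of 902 pitch 36.3 rel -4.3 lip [70.3  8.6] foot [-67.1  -5.4] y [0.1833 0.23  ] tcp in mod mm [-25.2] [12.4]
```

View pics/s9.png

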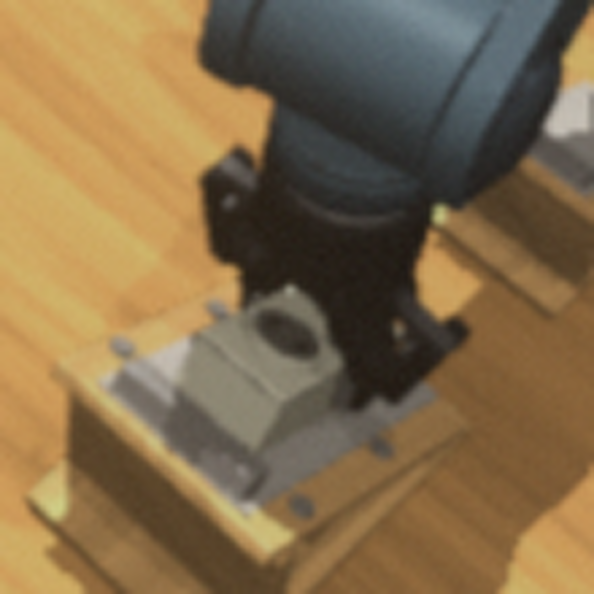

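arm_command(steps=[{"slide": [0.0, -0.04, 0.15], "twist": 0.0}, {"slide": [0.0, -0.04, 0.15], "twist": 0.0}, {"slide": [0.0, 0.0, 0.0], "twist": 0.0}])

```text
time_s: 12.52
tcp_pos: [0.5144, 0.2064, 0.0738]
eef_rot: [0.708, -0.706, -0.002, 0.002]
contact_force: [-23.7, -3.7, 26.1]
opening: 0.049
```

```bash
python3 -c "
from h import *
go(.489,.206,.107)"
```

```text
t 12.5167 tcp [0.5144 0.2064 0.0738] ang -89.8 tilt [-0.006 -0.    -1.   ] F [-23.71  -3.72  26.09] T [-0.28  2.47 -0.15] op 0.049
tool delta cm [ 0.03  2.56 -3.31]
```

Normal force on the module jumped to about 37 N as it bottomed. I unload slightly, open, and back off to look.

arm_command(steps=[{"slide": [0.0, 0.0, -0.05], "twist": 0.0}, {"slide": [0.0, 0.0, 0.0], "twist": 0.0}])

```text
time_s: 12.68
tcp_pos: [0.5144, 0.2064, 0.0738]
eef_rot: [0.708, -0.706, -0.002, 0.002]
contact_force: [-20.6, -2.6, 22.9]
opening: 0.0495
```

arm_command(steps=[{"slide": [0.0, 0.0, 0.0], "twist": 0.0}, {"slide": [0.0, 0.0, 0.0], "twist": 0.0}, {"slide": [0.0, 0.0, 0.0], "twist": 0.0}, {"slide": [0.0, 0.0, 0.0], "twist": 0.0}, {"slide": [0.0, 0.0, 0.0], "twist": 0.0}], grip=0.85)

```text
time_s: 13.1
tcp_pos: [0.5163, 0.2058, 0.0713]
eef_rot: [0.708, -0.706, 0.0, -0.0]
contact_force: [-0.7, 0.1, -1.4]
opening: 0.0728
```

```bash
python3 -c "
from h import *
go(.489,.206,.107)"
```

```text
t 13.1 tcp [0.5163 0.2058 0.0713] ang -89.83 tilt [ 0.  0. -1.] F [-0.69  0.11 -1.38] T [ 0.07 -0.    0.02] op 0.0728
tool delta cm [-0.02  2.73 -3.57]
```

arm_command(steps=[{"slide": [0.0, 0.0, -0.5], "twist": 0.0}, {"slide": [0.0, 0.0, -1.5], "twist": 0.0}, {"slide": [0.0, 0.0, -2.5], "twist": 0.0}, {"slide": [0.0, 0.0, -3.0], "twist": 0.0}, {"slide": [0.0, 0.0, -3.0], "twist": 0.0}, {"slide": [0.0, 3.0, -1.0], "twist": 0.0}, {"slide": [0.0, 3.0, 0.0], "twist": 0.0}, {"slide": [0.0, 3.0, 0.0], "twist": 0.0}, {"slide": [0.0, 0.0, 0.0], "twist": 0.0}])

```text
time_s: 13.85
tcp_pos: [0.4216, 0.2057, 0.1854]
eef_rot: [0.709, -0.705, -0.001, 0.001]
contact_force: [-0.5, 0.7, -0.1]
opening: 0.0725
```

```bash
python3 -c "
from h import *
im,d=cam('scene'); save(cv2.resize(im[200:310,290:400],None,fx=5.4,fy=5.4,interpolation=cv2.INTER_CUBIC),'s10.png')
P=cloud('scene',d); q=P[(abs(P[...,1]-.206)<.024)&(P[...,0]>.44)&(P[...,2]>.03)&(P[...,0]<.63)&(P[...,2]<.17)]-O
X=q@EX*1e3;Z=q@EZ*1e3;Y=q[:,1]*1e3
for i in np.arange(-84,75,6):
  m=abs(X-i)<3; n=m&(abs(Y)>20.5)&(Z>30); print(i,m.sum(),np.percentile(Z[m],[5,50,95]).round(1) if m.sum() else '',np.median(Z[n]).round(1) if n.sum() else '')
m=(Z>35)&(Z<48); print(np.percentile(X[m],[1,99]))
A=P[(abs(P[...,1]-.206)<.06)&(P[...,2]<.17)]-O; k=abs(A@EZ-.040)<.004; k&=(abs(A@EX)<.07); r=cv2.minAreaRect((np.c_[A@EX,A[:,1]][k]*1e3).astype(np.float32)); print(r)
"
```

```text
-84 5 [1.4 7.3 9.8] 
-78 4 [0.3 1.1 4.9] 
-72 0  
-66 1 [0.5 0.5 0.5] 
-60 2 [38.1 38.6 39. ] 
-54 11 [39.3 40.6 41.4] 41.2
-48 19 [39.2 40.3 42.1] 40.0
-42 17 [38.9 40.6 44.5] 39.8
-36 20 [39.4 40.6 45.6] 40.2
-30 23 [39.6 41.2 45.7] 41.2
-24 29 [38.6 40.8 45.7] 40.1
-18 28 [39.  40.2 43.6] 40.1
-12 19 [38.9 39.7 40.9] 39.6
-6 18 [39.3 40.7 41.8] 40.6
0 12 [39.2 40.2 44.6] 40.2
6 18 [38.9 44.8 45.8] 39.3
12 19 [39.9 44.8 47.3] 40.3
18 20 [41.3 45.5 47. ] 41.4
24 28 [40.4 45.  46.5] 40.5
30 48 [-75.8  40.6  46.6] 39.9
36 69 [-70.8  40.   46. ] 40.0
42 60 [-60.9  38.5  43.8] 39.6
48 60 [-52.  -41.8  40.8] 40.2
54 262 [-39.8  22.3  39.8] 35.9
60 8 [-34.5  14.6  31.5] 
66 27 [13.  14.  15.3] 
72 27 [12.9 14.  15.4] 
[-54.11737533  55.34688614]
((-0.7928924560546875, 1.2051372528076172), (49.93437957763672, 115.5219955444336), 89.74835968017578)
```

View pics/s10.png

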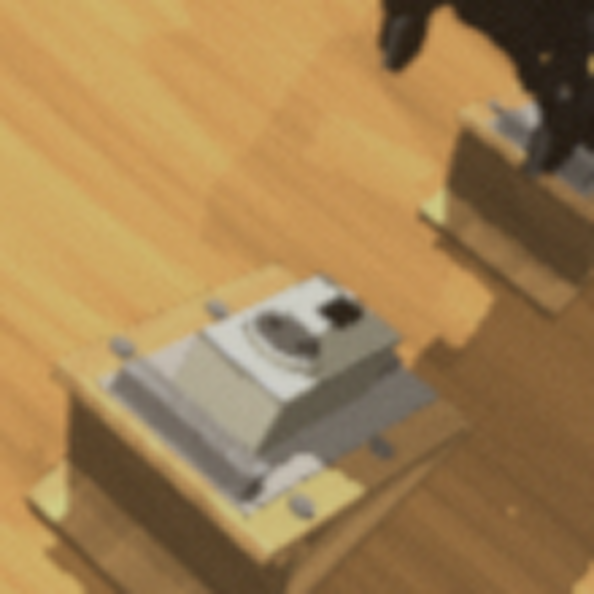

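The module lies flush: face height is 40 mm at both ends (−54 and +48), with the origin at about x −0.8, y +1. I clear the arm aside to check the catch and the bystanders from above.

arm_command(steps=[{"slide": [2.0, 0.0, -1.0], "twist": 0.0}, {"slide": [3.0, 0.0, -1.0], "twist": 0.0}, {"slide": [3.0, 0.0, 0.0], "twist": 0.0}, {"slide": [3.0, 0.0, 0.0], "twist": 0.0}, {"slide": [3.0, 0.0, 0.0], "twist": 0.0}, {"slide": [3.0, 0.0, 0.0], "twist": 0.0}, {"slide": [3.0, 0.0, 0.0], "twist": 0.0}, {"slide": [0.0, 0.0, 0.0], "twist": 0.0}, {"slide": [0.0, 0.0, 0.0], "twist": 0.0}])

```text
time_s: 14.65
tcp_pos: [0.4275, 0.0041, 0.2069]
eef_rot: [-0.707, 0.707, -0.0, 0.0]
contact_force: [0.4, -0.1, -0.2]
opening: 0.0721
```

```bash
python3 -c "
from h import *
go(0.4,0.1,.2)
im,d=cam('top'); save(cv2.resize(im[90:330,100:460],None,fx=2.2,fy=2.2,interpolation=cv2.INTER_CUBIC),'t2.png')
P=cloud('top',d); 
for w in (.012,.018): 
  q=P[(abs(P[...,1]-.206)<w)&(P[...,0]>.42)&(P[...,2]>.0)&(P[...,0]<.5)]-O
  X=q@EX*1e3;Z=q@EZ*1e3
  for i in np.arange(-96,-45,4):
    m=abs(X-i)<2; print(i,m.sum(),np.sort(Z[m]).round(0))
  break
im,d=cam('scene'); save(cv2.resize(im[200:310,290:400],None,fx=5.4,fy=5.4,interpolation=cv2.INTER_CUBIC),'s11.png')
q=P[(abs(P[...,1]-.206)<.022)]-O; X=q@EX*1e3;Z=q@EZ*1e3; m=(abs(Z-40)<4)&(abs(X)<54); print('top face fit',np.polyfit(X[m],Z[m],1),m.sum())
"
```

```text
t 14.65 tcp [0.4275 0.0041 0.2069] ang -90.03 tilt [ 0.001 -0.    -1.   ] F [ 0.4  -0.05 -0.24] T [ 0.03 -0.01  0.  ] op 0.0721
tool delta cm [-9.59  2.76  0.68]
-96 2 [7. 7.]
-92 2 [ 8. 14.]
-88 5 [11. 15. 18. 19. 21.]
-84 6 [13. 18. 20. 20. 21. 23.]
-80 9 [ 6. 10. 13. 16. 17. 18. 18. 22. 25.]
-76 7 [10. 19. 20. 20. 21. 25. 29.]
-72 4 [15. 20. 20. 24.]
-68 2 [23. 29.]
-64 0 []
-60 3 [31. 31. 33.]
-56 7 [29. 31. 35. 35. 39. 45. 45.]
-52 5 [35. 40. 40. 43. 48.]
-48 7 [37. 38. 41. 42. 42. 45. 46.]
top face fit [1.08943925e-03 4.07728210e+01] 182
```

View pics/t2.png

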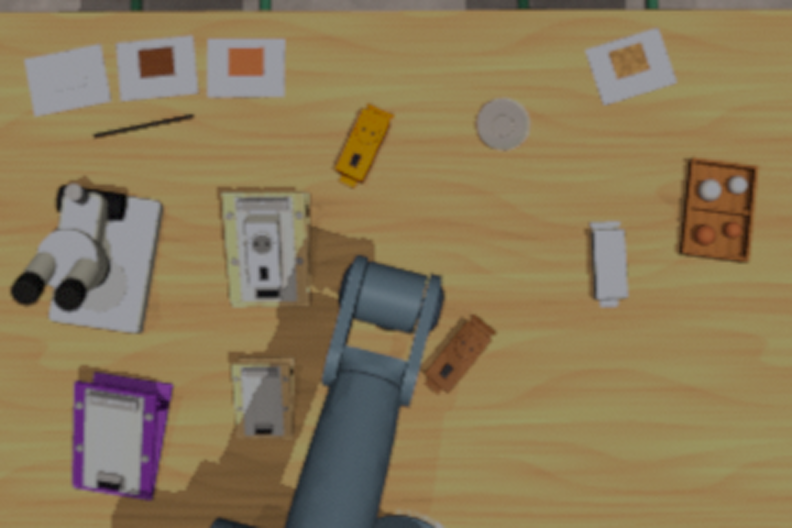

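View pics/s11.png

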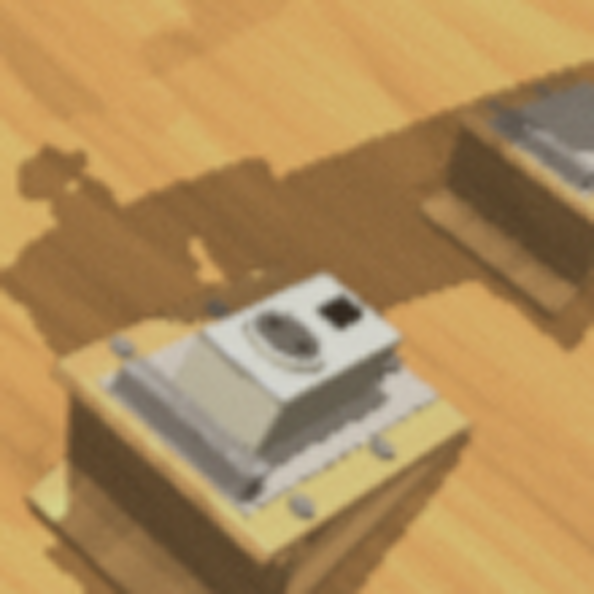

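The module is flush (slope 0.06° in the top view), square on the rail with its foot tucked under the catch. All the bystanders are in their original places, and the arm touches nothing.

```bash
python3 -c "
from h import *
print(hand_in())"
```

```text
the job is handed in; nothing more can be done
None
```

I fitted the socketed white module to the large plywood rail, let go, and handed the job in at about 15 s of the 42 s allowed. I gripped it by its long sides, tilted it by pressing its lip on the rail, and slid the lip under the hook. I then swung the foot down onto the catch.

**Last checks**
- **Flush fit:** both cameras put the face about 40 mm above the rail along its length. The fitted slope relative to the rail is 0.06°.
- **Position:** the module's origin is about 0.8 mm down the slope and 1 mm to the left of where it belongs, within the limits given.
- **Catch:** I inferred that it snapped from the flush fit. With the foot still on top of the catch, the face would read several millimetres higher at that end. The depth readings near the catch were too coarse to confirm it directly.
- **Surroundings:** in the top picture, the blank module, microscope, dish, tray and look-alikes show no visible movement. The arm was clear of everything, with the force reading near zero.

**What went wrong along the way**
- **Jammed slide:** the first slide under the hook stuck by friction, with a wrist force of about 44 N through the held module. I backed off and repeated it without pressing.
- **Bad tilt readings:** my camera estimate of the tilt was wrong at a few points. There I relied on geometry and force instead.

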